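# Extend a trestle leg to its next lock hole

### The arm

A 6-joint arm with a two-finger parallel gripper is mounted at the origin on the work surface. World frame = base frame: x ahead of the robot, y to its left, z up, the work surface at z = 0. Lengths are in mm, angles in rad, forces in N, time in s.
With the tool pointing down it reaches from about 275 to 1000 mm from the base axis. Payload 8.4 kg.
Tool frame: the origin (TCP) lies on the centre line of the jaws, within the pads' length; the fingertips stand 17 mm ahead of it and the grasp point (between the pads) lies 2 mm behind it (r.tcp_to_tips is the z of the fingertips in the tool frame, in mm); z points along the fingers, y is the direction in which the jaws open and shut (so a half turn about z gives the same grasp; the last joint's range is limited). The gripper opens to 85 mm and grips with 20 to 120 N. Pads are 22 mm wide; open, the fingers measure 114 mm over their backs; the gripper's body (76 mm by 85 mm) begins 54 mm behind the grasp point. The pads swing forward as they close: fully open they stand 13 mm farther back than shut.
Start: joints at [-1.239, 0.353, 1.633, -0, 1.155, -0.002], TCP at [204.771, -590.506, 248.281] pointing down, gripper open.
Joint ranges: [-2.63, 2.63], [-0.92, 2.1], [0.06, 2.66], [-1.3, 4.44], [0, 2.69], [-3.02, 3.02]. Speed limits (rad/s): [2.22, 2.22, 2.79, 3.14, 3.14, 3.14].

### API

Orientations are given as [roll, pitch, yaw] about the fixed x, y, z axes, in that order (R = Rz(yaw) Ry(pitch) Rx(roll)).
In Python, from rig import r, cams, job gives the robot as it stands.
- The arm moves only by the tool drive_tool, never from a script. Its argument "deltas" is a list of rows, each a list of 4 numbers: the shift along the tool's x, y, z in cm, then the turn about the tool's z in rad. In form: [[x, y, z, roll], ...]. A call has 1 to 12 rows; each row shifts and turns the commanded pose from where the row before left it, along the tool's axes as they then stand; what a row does not reach is not made up. A row lasts 1/12 s, in which the tool goes at most 41.7 mm and 7.16 degrees, less where a joint would pass 70% of its speed; a pose out of reach is approached as far as the arm can. A call with a gripper value outside its range is refused whole. "jaw" is the closure, from 0 (fully open) to 1 (shut), set as the call begins (left out, the last holds). The fingers move at their own pace and stop on an object; "force" is the grip in N (left out, the last holds). Time passes only in rows, so rows that do not move let the fingers close. It gives the time, the measured TCP pose, the force and the opening at its end, in the units of the state.
- r.sense(): the state, without advancing time (a new reading comes with each control period).
- cams.grab_frame(name): name is "scene" or "top" or "wrist"; returns (picture, depth): 420x560x3 uint8, red, green, blue; 420x560 float32, mm along the optical axis (not along the pixel's ray), 0 where there is no reading.
- cams.camera_params(name): a dict with "fx", "fy", "cx", "cy" (pixels), "k1" (the pictures are not rectified: a ray, as slopes to the right and down, at radius r is drawn at 1 + k1 r^2 times it, then the intrinsics apply), "R" (3x3) and "t" (3): a world point X has camera coordinates R X + t. Camera axes: x right, y down, z forward; pixel columns grow to the right and rows downward; lengths in mm; the calibration is good to about 2 mm. A picture is of the moment at which its call begins: read the wrist's pose just before it. camera_params takes no time and is no camera call; for the wrist camera it gives the pose at the moment of the call.
- job.sign_off(): hands the job in, once; it reports no verdict.
The state is a dict: "clock": time; "qpos": joint angles; "qvel": joint speeds; "joint_efforts": joint torques, N m; "eef_pos": TCP position; "tcp_rot": TCP orientation; "contact_force": force on the tool from outside, world axes, zero at the start; "wrist_torque": the same for the moment, N m; "opening": opening from 0.0 (shut) to 1.0 (fully open).
Only numpy, scipy, OpenCV 4.12 (cv2) and the standard library are available. Lean on these libraries where they do the work, as an engineer would, in place of code of your own. Each camera call takes 0.05 s, during which the arm holds its last target. There are 200 camera calls.

### The job

An adjustable trestle leg lies on the workshop bench. First press the hold-down clip over its tube fully home; then pull the lock plunger's knob up and slide the leg section outward, towards its foot, from the long slot to the next hole (the first one, not those beyond). Push the plunger fully down into that hole and finish while still holding the knob down with the fingers; leave the other things on the bench where they are.

Things in the scene. Friction and masses are not known exactly. Their poses are not given: they have to be found in the camera images.
- tube: Fixed aluminium square tube, 40 mm wide, lying on two saddles; its top is 70 mm above the bench. Origin: on the bench under its centre line. +x runs along the tube, outward (towards the robot's right, within 0.35 rad); z up. It spans x = -200 to 155 mm. On the top's centre line: a slot from x = -52 to -8 mm, then square 14 mm holes at x = 45, 85, 125 mm. The clip is at x = -160 mm.
- next_hole (a point): Centre of the mouth of the first square hole (14 x 14 mm, 15 mm deep) after the slot, at the tube's x = +45 mm, 70 mm above the bench: where the pin must end. Its axes are the tube's. It is hidden under the leg's sleeve when the pin is over it.
- clip (a joint): Height in m of the black plastic hold-down clip above its seat: 0 = fully home; it starts 0.009 to 0.015. It slides straight down over the tube, needs about 8 N plus a little for speed, and stays where it is left (no spring). Solid stop at 0.
- clip_top (a point): Centre of the clip's flat top (44 mm along the tube, 58 mm across). 78 mm above the bench when home, higher by the clip's joint value.
- leg (a joint): Position in m of the grey sliding leg section, growing outward: starts 0 to 0.03 (pin in the slot); 0.09 = pin centred on the next hole; 0.13, 0.17 the farther holes. Friction 2.5 N; stays where left. It is a sleeve round the tube (70 mm long, 52 wide, top 76 mm above the bench; pin in its middle), with two flat bars out to a foot plate ending 246 mm beyond the pin.
- plunger (a joint): Height in m of the lock plunger: 0 = pin fully home (solid stop), 0.022 = right up. A spring centres it at 0.005, where it rests in slot or hole, half engaged, locking the leg. 0.7 N per mm: 3.5 N keeps it home. The 10 mm round-nosed pin is clear of the tube's top above 0.013; let go between holes it rests on the top and pops down when it meets a hole. Play in a hole: 2 mm either way.
- knob: Black cylindrical knob on the plunger, 28 mm diameter, 24 mm tall, upright; moves with leg and plunger. Origin: centre of its underside, 101 mm above the bench when fully home (106 mm at rest). Beside it is free space down to the sleeve's top (76 mm); the steel boss below it is 22 mm in diameter, up to 100 mm.
- knob_top (a point): Centre of the knob's flat top, 125 mm above the bench when fully home, 130 mm at rest in the slot.
- wrench: Bystander: steel wrench 180 mm long lying on the bench to the robot's right, past the leg's foot; leave alone.
- spray_can: Bystander: upright can, 60 mm diameter, 130 mm tall, to the robot's left; leave alone. Origin under its centre.
- jar: Bystander: upright closed jar, 64 mm diameter, 80 mm tall, beyond the leg; leave alone. Origin under its centre.
- mallet: Bystander: wooden-handled hammer 240 mm long lying beyond the leg; leave alone.

How it is judged (in metres and radians):
On the way, in this order (a step that is already met when the one before it is completed fails the run):
1. the clip is pressed fully home while the pin is still in the slot (value of joint clip below 0.002 m and value of joint leg below 0.045 m), for 0.1 s.
2. the plunger is pulled clear of the slot (value of joint plunger above 0.0125 m and value of joint leg below 0.06 m), for 0.05 s.
At the end, for the whole second after the job is handed in: The clip is home (within 2.5 mm), the leg's pin is in the next hole (leg within 4 mm of 0.09 m), the plunger is pressed home (within 2 mm) with the fingers on the knob (over 1.5 N), and the bystanders lie within 30 mm of where they were; all of this lasts while the robot keeps holding (value of joint clip below 0.0025 m and value of joint leg between 0.086 and 0.094 m and value of joint plunger below 0.002 m and contact force between the fingers and knob above 1.5 N and distance of each of wrench, spray_can, jar, mallet from where it was at the start of the episode below 0.03 m); the arm keeps its last pose, push and grip.
It fails at once if a bystander is knocked away (distance of any of wrench, spray_can, jar, mallet from where it was at the start of the episode above 0.03 m).
It also fails if it takes over 48 s, if anything falls off the work surface, if the arm or the gripper's body presses on something with over 40 N, if the wrist force passes 120 N, or if a joint passes its speed limit or range.

## Working session

There is one attempt and no reset: what is moved stays moved. The work goes in short steps, Python scripts to look and compute and a tool call to move; the robot and the scene stay as the last step left them, time stands still between calls to the robot, and variables do not carry over. Pictures are saved under pics/ and viewed, about 8 in all and at most 12, crops included, and the job is handed in when it is done.

Besides the shell and the picture viewer there is one more tool, called after "Request:" as a command line: name --pt "numbers of a row" for each row, then --argument value for the rest. drive_tool: Moves the arm, as the interface text tells. Its arguments: {"type":"object","properties":{"deltas":{"type":"array"},"jaw":{"type":"number"},"force":{"type":"number"}},"required":["deltas"]}

```bash
mkdir -p pics; cat > h.py <<'E'
import numpy as np, cv2
from rig import r, cams, job
def save(name,fn):
    p=cams.camera_params(name); im,d=cams.grab_frame(name)
    cv2.imwrite('pics/'+fn+'.png',im[:,:,::-1]); np.savez('pics/'+fn+'.npz',im=im,d=d,**{k:np.array(v) for k,v in p.items()})
    return im,d,p
def world(p,d,u,v,w=2):
    K=np.array([[p['fx'],0,p['cx']],[0,p['fy'],p['cy']],[0,0,1]],float)
    k=np.array([float(p['k1']),0,0,0])
    s=cv2.undistortPoints(np.array([[[u,v]]],float),K,k)[0,0]
    z=np.median(d[int(v)-w:int(v)+w+1,int(u)-w:int(u)+w+1])
    return np.array(p['R']).T@(np.array([s[0]*z,s[1]*z,z])-np.array(p['t']))
def worldz(p,u,v,Z):
    K=np.array([[p['fx'],0,p['cx']],[0,p['fy'],p['cy']],[0,0,1]],float)
    s=cv2.undistortPoints(np.array([[[u,v]]],float),K,np.array([float(p['k1']),0,0,0]))[0,0]
    R=np.array(p['R']); c=-R.T@np.array(p['t']); ray=R.T@np.array([s[0],s[1],1]); return c+ray*(Z-c[2])/ray[2]
E
python3 - <<'E'
from h import *
print(r.sense(), r.tcp_to_tips)
for n in('scene','top'): p=save(n,n+'1')[2]; print(n,p)
E
```

```text
{'clock': 0.0, 'qpos': array([-1.23940795e+00,  3.53683403e-01,  1.63414345e+00, -3.91549177e-06,
        1.15514664e+00, -2.39327676e-03]), 'qvel': array([ 1.17375508e-04,  1.21528834e-03, -1.53120586e-03,  8.51765210e-04,
        6.93104840e-05, -5.50950093e-04]), 'joint_efforts': array([ 6.05449641e-04, -6.05254698e+01, -3.42070627e+01,  1.28691804e-04,
        9.42235318e-03,  4.13501937e-05]), 'eef_pos': array([ 204.62042898, -590.08719226,  247.53563557]), 'tcp_rot': array([-3.14021181e+00,  2.75177878e-07,  3.33783235e-01]), 'contact_force': array([-0.93123206,  0.03202257, -0.05537751]), 'wrist_torque': array([ 0.02751383, -0.04769009, -0.00840673]), 'opening': 1.0021275270074734} 17.0
scene {'fx': 470.26239436775666, 'fy': 470.26239436775666, 'cx': 274.12505430241, 'cy': 208.80934352309157, 'k1': 0.052895860476504755, 'R': array([[-0.28293036,  0.95908482, -0.01033054],
       [ 0.69656721,  0.19805958, -0.68961331],
       [-0.6593516 , -0.20230846, -0.72410411]]), 't': array([ 187.36834383, -357.46744325, 1824.35784432])}
top {'fx': 531.7672335655351, 'fy': 531.7672335655351, 'cx': 284.2520322833975, 'cy': 200.71549744940359, 'k1': -0.11070887083925077, 'R': array([[ 0.02677748, -0.99961948, -0.00662353],
       [-0.98819785, -0.02547066, -0.15105052],
       [ 0.15082433,  0.01059011, -0.98850385]]), 't': array([ -15.81216073,  611.32715217, 1636.67033381])}
```

View pics/top1.png

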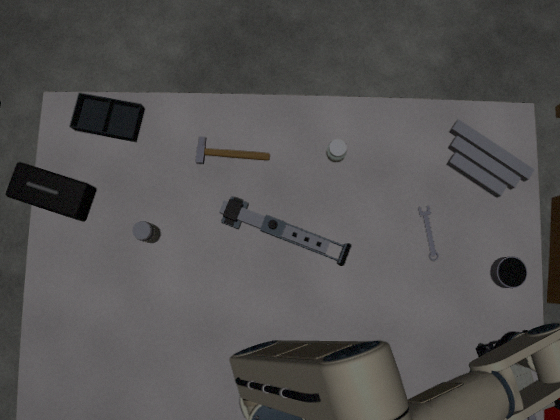

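View pics/scene1.png

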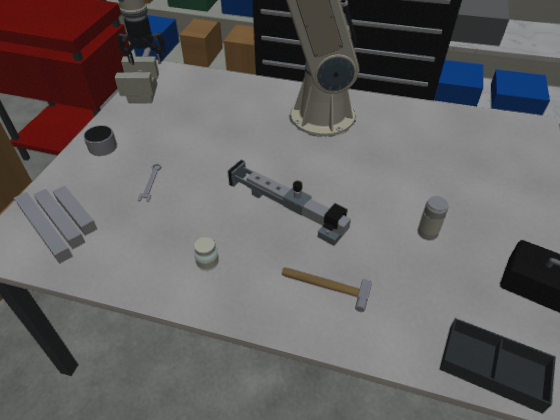

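Top view: clip at about (235,210), knob at (272,225), and holes at (294,235), (307,239), (319,244). The foot is at (344,254), the can (145,231), the jar (337,150) and the wrench (428,235). Next I'll enlarge the leg.

```bash
python3 - <<'E'
from h import *
z=dict(np.load('pics/top1.npz')); 
c=z['im'][185:275,210:360]; cv2.imwrite('pics/c1.png',cv2.resize(c[:,:,::-1],None,fx=5.3,fy=5.3,interpolation=cv2.INTER_CUBIC))
for n,u,v in(('knob',272,225),('clip',237,209),('h1',294,235),('h2',307,239),('h3',319,244),('can',142,231),('jar',337,145),('tube',254,218)): print(n,world(z,z['d'],u,v).round(0))
E
```

```text
knob [524.  34. 133.]
clip [575. 144.  94.]
h1 [502. -33.  60.]
h2 [491. -74.  58.]
h3 [ 476. -111.   59.]
can [495. 424. 132.]
jar [ 788. -162.   83.]
tube [551.  93.  70.]
```

View pics/c1.png

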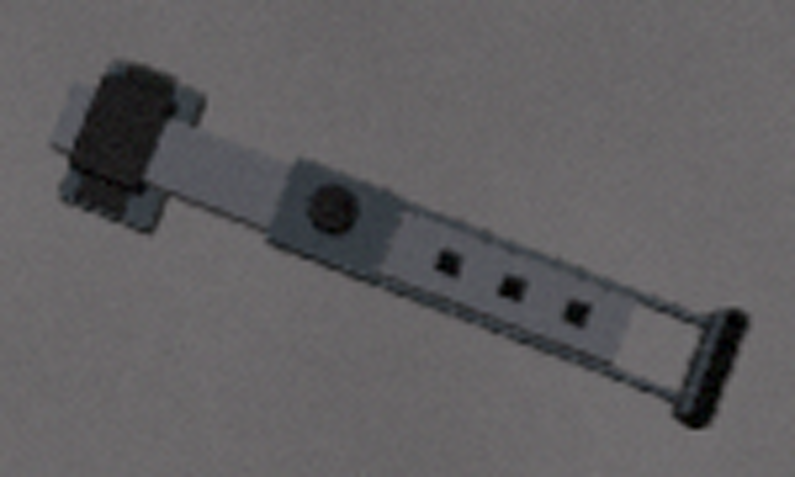

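The crop shows the holes at (448,263), (512,288) and (576,313), the knob top at (333,208), and the clip top's centre at about (125,128).

```bash
python3 - <<'E'
from h import *
z=dict(np.load('pics/top1.npz')); f=lambda x,y,Z: worldz(z,209.6+x/5.3,184.6+y/5.3,Z)
H=[f(448,263,70),f(512,288,70),f(576,313,70)]; k=f(333,208,130); c=f(125,128,90)
for n,p in zip('h1 h2 h3 knob clip'.split(),H+[k,c]): print(n,p.round(1))
d=H[2]-c; print('yaw',np.arctan2(d[1],d[0]), [np.linalg.norm((H[i+1]-H[i])[:2]) for i in(0,1)],np.linalg.norm((H[0]-k)[:2]),np.linalg.norm((H[0]-c)[:2]))
s=r.sense(); p=cams.camera_params('wrist')
R=np.array(p['R']);C=-R.T@p['t']; print('cam centre minus tcp',C-s['eef_pos'],'R',R.round(3))
E
```

```text
h1 [504.  -33.3  70. ]
h2 [490.3 -71.   70. ]
h3 [ 476.7 -108.5   70. ]
knob [528.   32.8 130. ]
clip [575.8 156.4  90. ]
yaw -1.9288109958922242 [np.float64(40.024342622824356), np.float64(39.94672073438692)] 70.3481682530518 202.8336809797763
cam centre minus tcp [ 73.38663696  24.89809535 126.67042349] R [[ 0.326 -0.945 -0.   ]
 [-0.901 -0.311  0.301]
 [-0.285 -0.098 -0.953]]
```

Request:
drive_tool --pt "0 0 0 -0.111" --pt "0 0 0 -0.111" --pt "0 0 0 -0.111" --pt "0 0 0 -0.111" --pt "0 0 0 -0.111" --pt "0 0 0 -0.111" --pt "0 0 0 -0.111" --pt "0 0 0 -0.11" --pt "0 0 0 0" --jaw 1 --force 60

```text
clock: 0.85
eef_pos: [204.7, -590.3, 247.9]
tcp_rot: [-3.141, -0.001, 1.226]
contact_force: [-0.3, -0.6, -0.3]
opening: -0.0
```

Request:
drive_tool --pt "2.5 0.3 0 0" --pt "3.4 0.37 0 0" --pt "3.4 0.37 0 0" --pt "3.4 0.37 0 0" --pt "3.4 0.37 0 0" --pt "3.4 0.37 0 0" --pt "3.4 0.37 0 0" --pt "3.4 0.37 0 0" --pt "3.4 0.37 0 0" --pt "3.4 0.37 0 0" --pt "3.4 0.37 0 0" --pt "3.4 0.37 0 0"

```text
clock: 1.85
eef_pos: [383.0, -229.1, 248.3]
tcp_rot: [3.141, 0.0, 1.216]
contact_force: [1.0, 0.5, -0.0]
opening: 0.001
```

Request:
drive_tool --pt "3.4 0.37 0 0" --pt "3.4 0.37 0 0" --pt "3.4 0.37 0 0" --pt "3.4 0.37 0 0" --pt "3.4 0.37 0 0" --pt "3.4 0.37 0 0" --pt "3.4 0.37 0 0" --pt "3.4 0.37 0 0" --pt "3.4 0.37 0 0" --pt "3.4 0.37 0 0" --pt "3 0.37 0 0" --pt "0 0 0 0"

```text
clock: 2.85
eef_pos: [549.9, 107.2, 248.2]
tcp_rot: [3.141, -0.002, 1.219]
contact_force: [-0.9, -0.1, 0.9]
opening: -0.006
```

```bash
python3 - <<'E'
from h import *
import math
s=r.sense(); print(s['clock'],s['eef_pos'],s['tcp_rot'],s['contact_force'],s['qpos'].round(2))
im,d,p=save('wrist','w1')
E
```

```text
2.85 [549.89316579 107.19834491 248.21426697] [ 3.14064873e+00 -2.22054661e-03  1.21923596e+00] [-0.93901811 -0.10539321  0.90356826] [0.19 0.25 1.78 0.   1.11 0.54]
```

View pics/w1.png

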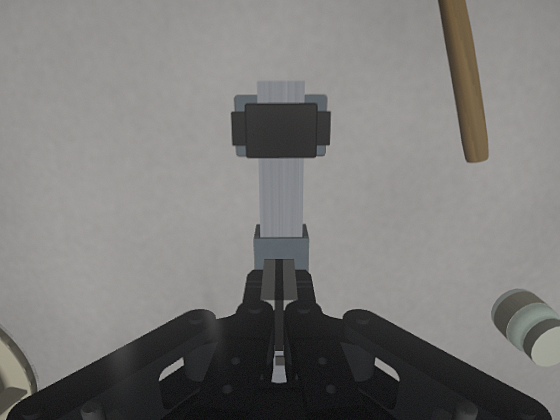

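The wrist view shows the clip top spanning about (246,104) to (318,157), with its centre at (281.5,130). The tube runs straight up the picture at columns 259–304.

```bash
python3 - <<'E'
from h import *
z=dict(np.load('pics/w1.npz')); c=world(z,z['d'],281.5,130); t1=world(z,z['d'],281,170); t2=world(z,z['d'],281,230)
print(c,t1,t2); e=[worldz(z,u,85,70) for u in(258,305)]; f=[worldz(z,u,225,70) for u in(258.5,303.5)]
m=(e[0]+e[1])/2; n=(f[0]+f[1])/2; print(m,n,np.arctan2(*(m-n)[1::-1]))
s=r.sense(); D=c-s['eef_pos']; y=s['tcp_rot'][2]; print('dx,dy',D[0]*np.cos(y)+D[1]*np.sin(y),D[0]*np.sin(y)-D[1]*np.cos(y),D[2])
E
```

```text
[572.02832464 158.56587098  93.50052619] [559.17113839 124.12442806  71.2122826 ] [539.54066846  70.50778847  71.3905913 ]
[584.5084594  192.01907332  70.        ] [541.09949446  74.72319766  70.        ] 1.2163452383757418
dx,dy 58.215464247523904 3.7391628824137015 -154.38534120369076
```

Request:
drive_tool --pt "2.8 0.15 2 0" --pt "2.8 0.15 2 0" --pt "0 0 3 0" --pt "0 0 2.5 0" --pt "0 0 2 0" --pt "0 0 1 0" --pt "0 0 0.5 0" --pt "0 0 0 0"

```text
clock: 3.57
eef_pos: [569.3, 153.8, 117.7]
tcp_rot: [-3.14, 0.001, 1.219]
contact_force: [-0.1, 0.0, 0.1]
opening: 0.001
```

Request:
drive_tool --pt "0.3 0 0.4 0" --pt "0.2 0 0.4 0" --pt "0 0 0.3 0" --pt "0 0 0.3 0" --pt "0 0 0.3 0" --pt "0 0 0.3 0" --pt "0 0 0.2 0" --pt "0 0 0 0"

```text
clock: 4.23
eef_pos: [572.6, 159.7, 97.3]
tcp_rot: [3.139, -0.002, 1.221]
contact_force: [1.9, 2.6, 2.2]
opening: 0.005
```

Request:
drive_tool --pt "0 0 0.1 0" --pt "0 0 0.1 0" --pt "0 0 0.1 0" --pt "0 0 0 0" --pt "0 0 0 0"

```text
clock: 4.65
eef_pos: [572.6, 159.7, 95.0]
tcp_rot: [3.139, -0.002, 1.221]
contact_force: [-2.0, 0.4, 10.8]
opening: 0.0
```

Request:
drive_tool --pt "0 0 0.1 0" --pt "0 0 0.1 0" --pt "0 0 0 0" --pt "0 0 0 0"

```text
clock: 4.98
eef_pos: [572.8, 159.8, 94.8]
tcp_rot: [3.139, -0.002, 1.221]
contact_force: [-8.0, -1.0, 29.1]
opening: -0.002
```

Request:
drive_tool --pt "0 0 -0.5 0" --pt "0 0 -1.5 0" --pt "0 0 -3 0" --pt "0 0 -3 0" --pt "-2 0 -3 0" --pt "-3 0 -2 0" --pt "-3.2 0 0 0" --pt "-3.2 0 0 0" --pt "-3.2 0 0 0" --pt "-2.5 0 0 0" --pt "-2 0 0 0" --pt "0 0 0 0" --jaw 0

```text
clock: 5.98
eef_pos: [504.6, -22.9, 221.6]
tcp_rot: [3.142, 0.001, 1.219]
contact_force: [0.3, 0.0, -0.1]
opening: 1.003
```

```bash
python3 - <<'E'
from h import *
import math
s=r.sense(); print(s['clock'],s['eef_pos'],s['tcp_rot'],s['contact_force'],s['qpos'].round(2))
im,d,p=save('wrist','w2')
E
```

```text
5.9833 [504.62541778 -22.85272037 221.58530315] [3.14151330e+00 1.05220389e-03 1.21871666e+00] [ 0.31660139  0.03980539 -0.11112702] [-0.05  0.2   1.91 -0.    1.03  0.31]
```

View pics/w2.png

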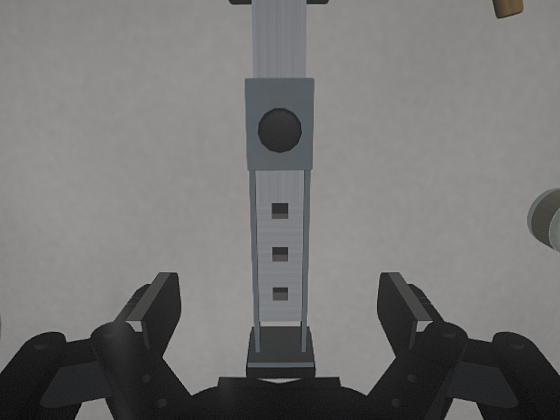

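The wrist view shows the knob top centred at (280,130) and the holes at (280,211), (280,254) and (280,294). The jaws are open on either side.

```bash
python3 - <<'E'
from h import *
z=dict(np.load('pics/w2.npz')); s=r.sense(); y=s['tcp_rot'][2]
print('depth knob',world(z,z['d'],280,130))
for n,u,v,Z in(('knob',280,130.3,130),('h1',280,211,70),('h2',280,254,70),('h3',280,294,70)):
    c=worldz(z,u,v,Z); D=c-s['eef_pos']; print(n,c.round(1),'dx,dy',(D[0]*np.cos(y)+D[1]*np.sin(y)).round(1),(D[0]*np.sin(y)-D[1]*np.cos(y)).round(1))
E
```

```text
depth knob [526.85843285  33.20968268 130.63324303]
knob [526.8  33.  130. ] dx,dy 58.5 1.2
h1 [502.2 -34.5  70. ] dx,dy -13.4 1.4
h2 [488.4 -72.   70. ] dx,dy -53.3 1.4
h3 [ 474.5 -110.1   70. ] dx,dy -93.8 1.4
```

Request:
drive_tool --pt "2 0.1 0 0" --pt "2.5 0 0 0" --pt "1.3 0 0.5 0" --pt "0 0 2 0" --pt "0 0 3 0" --pt "0 0 2.5 0" --pt "0 0 1.5 0" --pt "0 0 0.8 0" --pt "0 0 0 0"

```text
clock: 6.78
eef_pos: [525.8, 34.5, 116.4]
tcp_rot: [-3.139, 0.001, 1.222]
contact_force: [-0.2, 0.4, -0.2]
opening: 0.999
```

Request:
drive_tool --pt "0 0 0 0" --pt "0 0 0 0" --pt "0 0 0 0" --pt "0 0 0 0" --pt "0 0 0 0" --pt "0 0 0 0" --jaw 1 --force 60

```text
clock: 7.28
eef_pos: [526.2, 34.1, 118.6]
tcp_rot: [-3.141, -0.0, 1.22]
contact_force: [-4.2, 2.6, 1.0]
opening: 0.308
```

Request:
drive_tool --pt "0 0 -0.3 0" --pt "0 0 -0.4 0" --pt "0 0 -0.4 0" --pt "0 0 -0.3 0" --pt "0 0 0 0" --pt "0 0 0 0"

```text
clock: 7.78
eef_pos: [526.1, 34.0, 132.1]
tcp_rot: [-3.14, 0.0, 1.221]
contact_force: [-3.1, 3.0, -8.5]
opening: 0.305
```

Request:
drive_tool --pt "-0.5 0 0 0" --pt "-1 0 0 0" --pt "-1 0 0 0" --pt "-1 0 0 0" --pt "-1 0 0 0" --pt "-1 0 0 0" --pt "-1 0 0 0" --pt "-0.6 0 0 0" --pt "0 0 0 0" --pt "0 0 0 0"

```text
clock: 8.62
eef_pos: [501.8, -33.3, 132.0]
tcp_rot: [-3.141, 0.001, 1.22]
contact_force: [-4.2, -0.7, -9.2]
opening: 0.307
```

```bash
python3 - <<'E'
from h import *
s=r.sense(); print(s['clock'],s['eef_pos'],s['contact_force'],s['opening'])
save('wrist','w3'); im,d,p=save('top','t3'); w=cv2.imread('pics/w3.png')
c=cv2.imread('pics/t3.png')[185:275,210:360]
cv2.imwrite('pics/m3.png',np.vstack([w[200:420],cv2.resize(c,(560,336),interpolation=cv2.INTER_CUBIC)]))
E
```

```text
8.6167 [501.80065461 -33.34234629 131.99123697] [-4.16569128 -0.74436952 -9.22748211] 0.30716740263662173
```

View pics/m3.png

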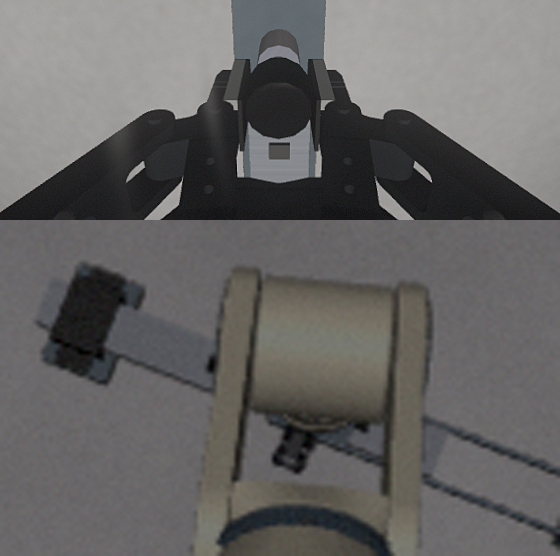

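The wrist part shows the knob gripped, with its top centred near (279,306) in full-image rows. One hole is visible beyond the sleeve at (279,351). I'll check which hole that is and how far the knob has moved.

```bash
python3 - <<'E'
from h import *
z=dict(np.load('pics/w3.npz')); h2=worldz(z,279.5,351,70); print('hole',h2)
im=z['im']; g=im[230:380,230:330].astype(int).sum(2)
print('hole col',g[100:140,49]); print('knob col',g[20:115:3,50]); print('knob depth rows',z['d'][250:345:5,280].round(0))
for v in(284,306): print(v,world(z,z['d'],280,v))
E
```

```text
hole [ 474.57570875 -110.54192536   70.        ]
hole col [109 104 115 115 101 105 114  89 178 376 443 448 293 118 100 203 246 236
 239 237 234 237 234 231 238 235 237 235 214 328 438 414 417 422 413 417
 407 416 408 427]
knob col [404 410 318 111 103 107 108 101  96 101  98 156 142 109 114 110 123 108
 116 110 105 107 106 104 119 108 107 117 118  79 439 115]
knob depth rows [172. 173. 148. 143. 140. 136. 132. 130. 131. 131. 133. 133. 135. 135.
 136. 136. 138. 137. 224.]
284 [506.4415357  -23.7291636  142.15402717]
306 [503.20833658 -32.5707101  142.73454116]
```

```bash
python3 - <<'E'
from h import *
z=dict(np.load('pics/w3.npz')); print(z['d'][272:292,280].round(0), z['d'][328:344,280].round(0), z['im'][276:292,280].sum(1), z['im'][330:344,280].astype(int).sum(1))
s=r.sense();y=s['tcp_rot'][2];
for v in(282,283,284,285,336,337,338,339,340): 
    D=worldz(z,280,v,142.5)-s['eef_pos']; print(v,(D[0]*np.cos(y)+D[1]*np.sin(y)).round(1))
for v in (346,359):
    D=worldz(z,280,v,70)-s['eef_pos']; print(v,(D[0]*np.cos(y)+D[1]*np.sin(y)).round(1))
E
```

```text
[138. 137. 137. 136. 134. 133. 133. 133. 132. 131. 131. 132. 131. 130.
 131. 131. 131. 131. 131. 132.] [138. 137. 138. 137. 137. 137. 137. 137. 138. 138. 222. 223. 224. 223.
 241. 243.] [111 101  94  96  98 104 117 156 166 157 142 127 123 109 116 121] [113 117 111 111 118 111 106  79 251 396 439 447 293 115]
282 11.2
283 10.8
284 10.3
285 9.9
336 -13.7
337 -14.2
338 -14.6
339 -15.1
340 -15.6
346 -78.2
359 -89.1
```

Request:
drive_tool --pt "0 0 0.3 0" --pt "0 0 0.3 0" --pt "0 0 0.3 0" --pt "0 0 0.3 0" --pt "0 0 0 0"

```text
clock: 9.13
eef_pos: [502.2, -32.5, 120.2]
tcp_rot: [-3.141, 0.0, 1.221]
contact_force: [-6.7, -0.4, -0.8]
opening: 0.305
```

Request:
drive_tool --pt "0 0 0.2 0" --pt "0 0 0.2 0" --pt "0 0 0.2 0" --pt "0 0 0.1 0" --pt "0 0 0 0"

```text
clock: 9.55
eef_pos: [502.5, -32.2, 115.1]
tcp_rot: [-3.141, -0.0, 1.221]
contact_force: [-12.8, 2.1, 19.2]
opening: 0.308
```

Request:
drive_tool --pt "0 -0.1 0 0" --pt "0 0 0.1 0" --pt "0 0 0 0" --pt "0 0 0 0"

```text
clock: 9.88
eef_pos: [502.6, -31.9, 115.0]
tcp_rot: [3.14, -0.001, 1.221]
contact_force: [-13.2, 1.2, 27.0]
opening: 0.307
```

```bash
python3 - <<'E'
from h import *
s=r.sense(); print(s['eef_pos'],s['contact_force'],s['wrist_torque'])
save('wrist','w4'); save('scene','s4'); z=dict(np.load('pics/w4.npz')); 
for v in(290,300,310,320,330): print(v,world(z,z['d'],280,v).round(1))
w=cv2.imread('pics/w4.png'); c=cv2.imread('pics/s4.png')[140:260,210:370]
cv2.imwrite('pics/m4.png',np.vstack([w[240:400],cv2.resize(c,(560,420),interpolation=cv2.INTER_CUBIC)]))
E
```

```text
[502.57612353 -31.87812759 115.04515559] [-13.15587918   1.16554716  26.99938766] [ 0.35149307  2.02860162 -0.04875319]
290 [506.4 -24.4 125.9]
300 [504.9 -28.5 126. ]
310 [503.4 -32.8 125.9]
320 [501.8 -37.1 126. ]
330 [500.2 -41.4 126.3]
```

View pics/m4.png

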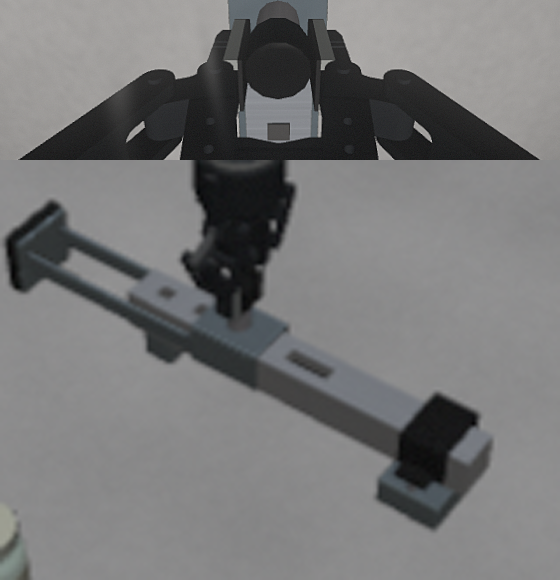

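```bash
python3 - <<'E'
from h import *
z=dict(np.load('pics/t3.npz')); b=dict(np.load('pics/top1.npz'))
for q in(b,z): print('clip',world(q,q['d'],233.5,208.5).round(1),'tube',world(q,q['d'],250,216).round(1))
for n,u,v in(('can',142,231),('jar',337,145)): print(n,world(b,b['d'],u,v).round(0),world(z,z['d'],u,v).round(0))
s=r.sense(); print(s['clock'],s['eef_pos'],s['contact_force'],s['opening'])
job.sign_off()
E
```

```text
clip [576.3 155.2  92. ] tube [557.  105.1  71.1]
clip [578.  156.5  79.7] tube [556.8 105.   72.7]
can [495. 424. 132.] [495. 425. 131.]
jar [ 788. -162.   83.] [ 788. -162.   83.]
9.9833 [502.56171748 -31.89298804 115.04909116] [-12.86137472   2.05532727  27.54676244] 0.30765295627587774
the job is handed in; nothing more can be done
```

I pressed the clip home, pulled the knob up, slid the leg out to the first hole and pushed the plunger down. I then handed the job in at about 10 s with the fingers still gripping and pressing the knob; sign-off gives no verdict.

**Last checks:**
- **Clip:** it met a solid stop at 29 N. Its top now reads 79.7 mm against 92 mm before and 78 mm when home; the same camera reads the tube 1–3 mm high, so I take it as home.
- **Leg:** the gripper moved about 71.6 mm outward. The two cameras had put the first hole 70.3 mm and 71.9 mm away, and the pin dropped in, so it should be well within the 4 mm tolerance. The pictures show the two farther holes still free.
- **Plunger:** it is against a solid stop with 27 N downward. The knob's top reads 126.0 mm against 125 mm nominal, and the same camera had read it 0.6 mm high at rest.
- **Grip:** set to 60 N on the knob.
- **Bystanders:** the can and jar read the same positions (to about 1 mm) before and after. I did not re-measure the wrench and mallet, but the arm never came near them.

**Discrepancies:**
- A sideways force of about 13 N on the grip remained at the end, because the tool sits slightly off the tube's centre line. A 1 mm nudge did not remove it.
- The tool stopped 1.4 mm higher than planned, probably because the fingers slipped slightly on the knob.

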